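# Set the polarimeter ring and take a reading

### The job

Look which sample vial, red or blue, stands on the polarimeter's glowing stage, and push the ring's orange lever round with your fingertips until its pointer lines up with the scale marker of that colour (to within half a 5-degree scale division). Then press the green read button down fully and let it come back up. Do not pinch the lever, press the button while the ring is not set, shift the polarimeter or the markers, or disturb the vials and the other things on the bench.

Things in the scene. Friction and masses are not known exactly. Their poses are not given: they have to be found in the camera images.
- instrument: The polarimeter: white and grey flat box with a blue band, 238 x 220 mm and 55 mm high, about 4 kg, standing loose on rubber feet on the table. Origin on the table under the axis of its rotating ring; its x axis points to its back, where the sample stage and button are, its y axis to its left seen from the operator's side (-x). The box reaches from x = -110 to +128 mm and y = -110 to +110 mm.
- ring_axis (a point): Point on the vertical axis of the rotating analyser ring, on the box's top face, 55 mm above the table. The ring is dark, 80 mm across, 17 mm high, with an amber window. It carries the lever, and a white scale with black ticks every 5 degrees lies round the operator's side, 86 to 97 mm from the axis.
- lever_post (a point): Middle of the part of the lever's upright orange post (12 mm diameter) that is meant to be pushed. The post stands 70 mm from the ring's axis and its top is 40 mm above the box's top face; this point is 29 mm above that face. A 9 mm wide bare-metal arm, its top 10 mm above the face, joins the post to the ring. About 1.5 N sideways at the post moves it, and it stays where it is left (no spring).
- lever_tip (a point): Tip of the small orange pointer on the outer end of the lever, 84 mm from the ring's axis, 6.5 mm above the top face; axis, post and tip lie on one radial line.
- analyser (a joint): Angle of the ring and lever (rad): 0 when the lever points straight to the operator's side (-x of the instrument), growing anticlockwise seen from above; stops at -1.25 and 1.25. Starts near the middle.
- red_mark (a point): Inner end of the red marker, a low red T-shaped slider (5 mm high, 87 to 104 mm from the axis) set at some place on the scale on the anticlockwise side (positive analyser angle, 0.5 to 1.0 rad). Stiff; not to be moved.
- blue_mark (a point): The same for the blue marker, on the clockwise side (analyser angle -1.0 to -0.5 rad).
- stage (a point): Centre of the sample stage's top, a round steel disc 40 mm across with a glowing yellow centre, at the back left of the polarimeter, 3 mm above its top face. The vial standing on it is the sample to be measured.
- vial_red_center (a point): Centre of the loose glass vial with red cap and red band: 28 mm across, 62 mm tall, 40 g; this point is half-way up. It stands either on the stage or on the red rack.
- vial_blue_center (a point): The same for the vial with blue cap and blue band; it stands at the other of the two places.
- read_button_top (a point): Centre of the top of the green round read button (28 mm across) at the back right of the polarimeter. Pressed straight down, it travels 6 mm against a spring (5 N when fully down) and springs back.
- read_button (a joint): How far the read button is pressed (m): 0 released, 0.006 fully down; it counts as pressed beyond 0.004.
- rack: Red plastic tube rack, fixed, 100 x 170 mm, deck 58 mm above the table, with glass tubes up to 100 mm high; the waiting vial stands on its deck. Origin under its centre. Stands to the left of the polarimeter.
- bottle: Bystander, to be left alone: clear glass bottle with a red screw cap, 64 mm across, 130 mm tall. Origin at the centre of its underside.
- beaker: Bystander, to be left alone: open glass beaker, 68 mm across, 85 mm tall. Origin at the centre of its underside.
- dish: Bystander, to be left alone: closed clear dish, 94 mm across, 18 mm high. Origin at the centre of its underside.
- bulb: Bystander, to be left alone: black rubber pipette bulb, 54 mm across, 78 mm tall, standing on end. Origin at the centre of its underside.
- goggles: Bystander, to be left alone: safety glasses with an orange brow bar, 142 mm wide, 48 mm high, 115 mm deep. Origin at the centre of its underside (glasses: under the lenses).

How it is judged (in metres and radians):
On the way, in this order (a step that is already met when the one before it is completed fails the run):
1. the lever's pointer is at the marker of the colour of the vial on the stage (((horizontal distance between vial_red_center and stage below 0.025 m and y of lever_tip in the frame of red_mark between -0.0037 and 0.0037 m) or (horizontal distance between vial_blue_center and stage below 0.025 m and y of lever_tip in the frame of blue_mark between -0.0037 and 0.0037 m))), for 0.3 s.
2. the read button is pressed down (value of joint read_button above 0.004 m), for 0.04 s.
At the end, for the whole second after the job is handed in: The lever's pointer lies within 2.5 degrees (3.7 mm at its tip) of the marker whose colour matches the vial on the stage and is at rest, the read button has been pressed and is up again, both vials stand upright in their places, and the polarimeter is within 10 mm of where it stood (((horizontal distance between vial_red_center and stage below 0.025 m and y of lever_tip in the frame of red_mark between -0.0037 and 0.0037 m) or (horizontal distance between vial_blue_center and stage below 0.025 m and y of lever_tip in the frame of blue_mark between -0.0037 and 0.0037 m)) and value of joint read_button below 0.001 m and velocity of joint analyser between -0.03 and 0.03 rad/s and angle between each of vial_red_center, vial_blue_center's own z axis and vertical below 0.15 rad and distance of instrument from where it was at the start of the episode below 0.01 m and linear speed of instrument below 0.01 m/s); the robot touches nothing.
It fails at once if the read button is pressed (over 3 mm) while the pointer is not at the right marker (value of joint read_button above 0.003 m and not ((horizontal distance between vial_red_center and stage below 0.025 m and y of lever_tip in the frame of red_mark between -0.0037 and 0.0037 m) or (horizontal distance between vial_blue_center and stage below 0.025 m and y of lever_tip in the frame of blue_mark between -0.0037 and 0.0037 m))).
It fails at once if the lever's post is pinched between the fingers (contact force between the fingers and analyser above 0.3 N and horizontal distance between the grasp point and lever_post below 0.006 m and z of the grasp point in the frame of lever_post between -0.03 and 0.016 m).
It fails at once if the polarimeter is shifted more than 10 mm, tipped or lifted (distance of instrument from where it was at the start of the episode above 0.01 m or angle between instrument's own z axis and vertical above 0.06 rad).
It fails at once if a scale marker is moved more than 10 mm (distance of any of red_mark, blue_mark from where it was at the start of the episode above 0.01 m).
It fails at once if a vial or a bystander is lifted, tipped or shifted more than 20 mm (distance of any of vial_red_center, vial_blue_center, bottle, beaker, dish, bulb, goggles from where it was at the start of the episode above 0.02 m).
It also fails if it takes over 48 s, if anything falls off the work surface, if the arm or the gripper's body presses on something with over 40 N, if the wrist force passes 120 N, or if a joint passes its speed limit or range.

### The arm

A 6-joint arm with a two-finger parallel gripper is mounted at the origin on the work surface. World frame = base frame: x ahead of the robot, y to its left, z up, the work surface at z = 0. Lengths are in mm, angles in rad, forces in N, time in s.
With the tool pointing down it reaches from about 350 to 975 mm from the base axis. Payload 7.1 kg.
Tool frame: the origin (TCP) lies midway between the tips of the shut fingers; the grasp point (between the pads) lies 19 mm behind it; x points along the fingers, y is the direction in which the jaws open and shut, and the axes are right-handed (so a half turn about x gives the same grasp; the last joint's range is limited). The gripper opens to 88 mm and grips with 3 to 60 N. Pads are 20 mm wide; open, the fingers measure 115 mm over their backs; the gripper's body (75 mm by 178 mm) begins 61 mm behind the grasp point.
Start: joints at [1.17, 0.423, 1.63, -0, 1.089, -0.019], TCP at [232.837, 579.993, 222.675] pointing down, gripper open.
Joint ranges: [-3, 3], [-0.9, 2.11], [0.09, 2.58], [-1.31, 4.45], [0.11, 2.69], [-2.54, 2.54]. Speed limits (rad/s): [2.39, 2.39, 3.01, 3.14, 3.14, 3.14].

### API

Orientations are given as a unit quaternion [w, x, y, z].
In Python, from plant import arm gives the robot as it stands. The module is installed in compiled form; this text tells all that it offers.
- The arm moves only by the tool jog_arm, never from a script. Its argument "increments" is a list of rows, each a list of 5 numbers: the shift along the tool's x, y, z in m, then the turn about the tool's x in degrees, then the opening, from -1 (shut) to 1 (fully open), so that 0 is half open. A call has 1 to 20 rows; each row shifts and turns the pose as measured when the row begins, along the tool's axes as they then stand; what a row does not reach is not made up. A row lasts 1/12 s, in which the tool goes at most 41.7 mm and 7.16 degrees, less where a joint would pass 70% of its speed; a pose out of reach is approached as far as the arm can. A call with a gripper value outside its range is refused whole. The fingers move at their own pace and stop on an object; "squeeze" is the grip in N (left out, the last holds). Time passes only in rows, so rows that do not move let the fingers close. It gives the time, the measured TCP pose, the force and the opening at its end, in the units of the state.
- arm.observe(): the state, without advancing time (a new reading comes with each control period).
- arm.get_image(name): name is "side" or "top" or "wrist"; returns a dict with "image" (420x560x3 uint8, blue, green, red), "fx", "fy", "cx", "cy" (pixels), "k1" (the pictures are not rectified: a ray, as slopes to the right and down, at radius r is drawn at 1 + k1 r^2 times it, then the intrinsics apply), "rvec" (rotation vector, rad) and "tvec" (3), from world to camera coordinates, as OpenCV has them; the wrist camera has in their place "mount" (4x4, takes a point from camera to tool coordinates, whose origin is the TCP and whose axes are the tool frame's). Camera axes: x right, y down, z forward; pixel columns grow to the right and rows downward; lengths in mm; the calibration is good to about 2 mm. A picture is of the moment at which its call begins: read the wrist's pose just before it. There is no depth.
- arm.sign_off(): hands the job in, once; it reports no verdict.
The state is a dict: "time": time; "joint_positions": joint angles; "joint_velocities": joint speeds; "tau": joint torques, N m; "eef_pos": TCP position; "tool_rot": TCP orientation; "ft_force": force on the tool from outside, world axes, zero at the start; "moment": the same for the moment, N m; "finger_gap": finger opening in mm.
Only numpy, scipy, OpenCV 4.12 (cv2) and the standard library are available. Lean on these libraries where they do the work, as an engineer would, in place of code of your own. Each camera call takes 0.05 s, during which the arm holds its last target.

## Working session

There is one attempt and no reset: what is moved stays moved. The work goes in short steps, Python scripts to look and compute and a tool call to move; the robot and the scene stay as the last step left them, time stands still between calls to the robot, and variables do not carry over. Pictures are saved under pics/ and viewed, and the job is handed in when it is done.

Besides the shell and the picture viewer there is one more tool, called after "Call:" as name(argument=value, ...), one argument or row to a line, values as JSON. jog_arm: Moves the arm, as the interface text tells. Its arguments: {"type":"object","properties":{"increments":{"type":"array"},"squeeze":{"type":"number"}},"required":["increments"]}

```bash
mkdir -p pics; cat > h.py <<'E'
import numpy as np, cv2, pickle
from plant import arm
def snap(n,f):
    s=arm.observe(); d=arm.get_image(n); cv2.imwrite(f'pics/{f}.png',d['image']); pickle.dump((s,d),open(f'pics/{f}.pkl','wb')); return s,d
def load(f): return pickle.load(open(f'pics/{f}.pkl','rb'))
def quatR(q):
    from scipy.spatial.transform import Rotation as R
    return R.from_quat([q[1],q[2],q[3],q[0]]).as_matrix()
def cam(f):
    s,d=load(f)
    if 'mount' in d:
        T=np.eye(4);T[:3,:3]=quatR(s['tool_rot']);T[:3,3]=s['eef_pos']
        C=T@np.array(d['mount']); return d,C[:3,:3],C[:3,3]
    R=cv2.Rodrigues(np.array(d['rvec'],float))[0]; return d,R.T,-R.T@np.array(d['tvec'],float).ravel()
def ray(f,u,v):
    d,R,o=cam(f); x=(u-d['cx'])/d['fx'];y=(v-d['cy'])/d['fy']
    a,b=x,y
    for _ in range(30):
        k=1+d['k1']*(a*a+b*b); a,b=x/k,y/k
    r=R@np.array([a,b,1]); return o,r/np.linalg.norm(r)
def onz(f,u,v,z):
    o,r=ray(f,u,v); return o+r*(z-o[2])/r[2]
def tri(*obs):
    A=np.zeros((3,3));b=np.zeros(3)
    for f,u,v in obs:
        o,r=ray(f,u,v);P=np.eye(3)-np.outer(r,r);A+=P;b+=P@o
    p=np.linalg.solve(A,b)
    res=[np.linalg.norm((np.eye(3)-np.outer(ray(*q)[1],ray(*q)[1]))@(p-ray(*q)[0])) for q in obs]
    return p,res
def proj(f,p):
    d,R,o=cam(f); c=R.T@(np.array(p)-o); a,b=c[0]/c[2],c[1]/c[2];k=1+d['k1']*(a*a+b*b)
    return d['fx']*a*k+d['cx'],d['fy']*b*k+d['cy']
def crop(f,u0,v0,u1,v1,s,out):
    im=load(f)[1]['image'][v0:v1,u0:u1]; im=cv2.resize(im,None,fx=s,fy=s,interpolation=cv2.INTER_CUBIC)
    cv2.imwrite(f'pics/{out}.png',im)
E
python3 - <<'E'
from h import *
for n in ['side','top','wrist']:
    s,d=snap(n,n+'0')
    _,R,o=cam(n+'0'); print(n,o.round(),R[:,2].round(2),d['fx'],d['k1'])
print(s['time'],s['eef_pos'],s['tool_rot'],s['finger_gap'],quatR(s['tool_rot']).round(3))
E
```

```text
side [381. 522. 654.] [ 0.24 -0.67 -0.7 ] 412.1973788966604 -0.11497958575492963
top [ 353.  -18. 1172.] [ 0.2   0.   -0.98] 536.8642041595766 0.029447508840166198
wrist [166. 606. 384.] [ 0.25 -0.1  -0.96] 335.1055449255911 -0.05861974175488277
0.1 [232.65052459 579.54094684 221.98964036] [ 0.69416269  0.13369693  0.69435877 -0.13464471] 88.28664419260478 [[-0.001  0.373  0.928]
 [-0.001  0.928 -0.373]
 [-1.    -0.001 -0.   ]]
```

View pics/side0.png

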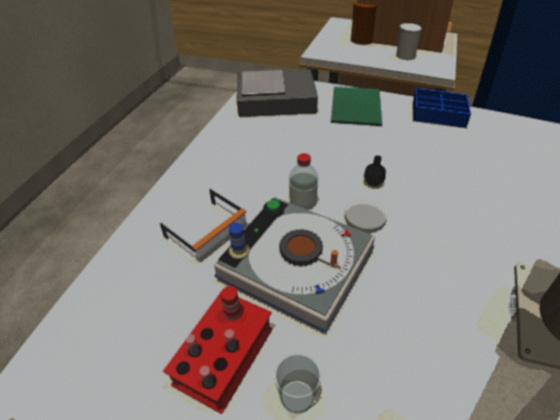

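View pics/top0.png

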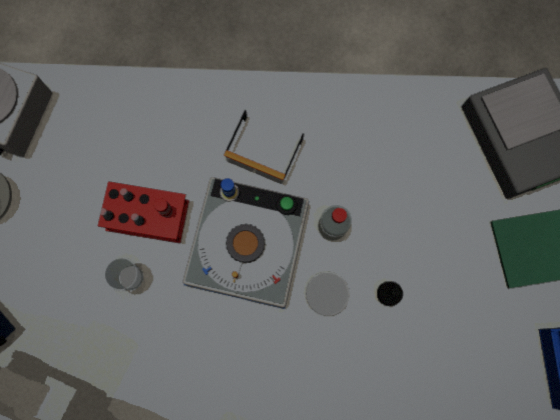

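View pics/wrist0.png

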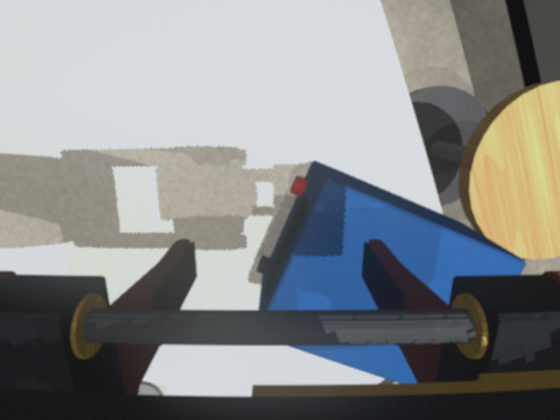

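The blue vial (top view ~(228,187)) stands on the stage, and the red vial (164,207) stands on the rack. The blue marker is at ~(207,269), the lever post at ~(236,274) and the button at ~(287,204). Next I enlarge the crops.

```bash
python3 - <<'E'
from h import *
crop('top0',175,165,315,310,5,'t1')
crop('side0',205,185,385,325,4,'s1')
E
```

```text
(no output)
```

View pics/t1.png

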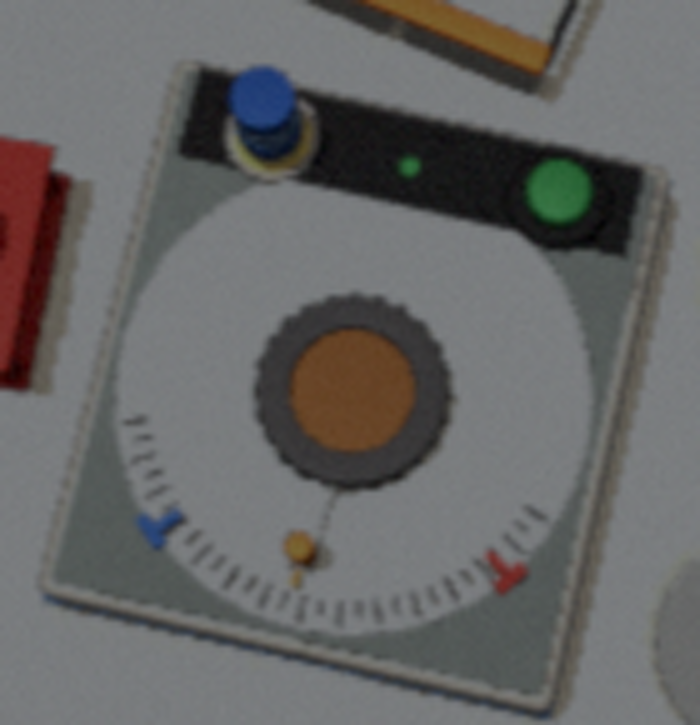

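View pics/s1.png

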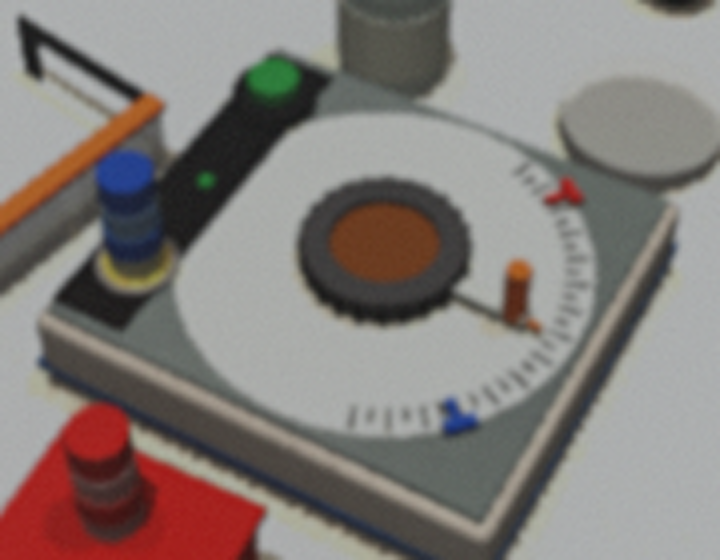

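```bash
cat >> h.py <<'E'
def T(x,y,f='top0'): return (f,175+(x+.5)/5-.5,165+(y+.5)/5-.5)
def S(x,y,f='side0'): return (f,205+(x+.5)/4-.5,185+(y+.5)/4-.5)
E
python3 - <<'E'
from h import *
P=dict(window=((352,390),(385,243)),post=((300,547),(519,268)),tip=((296,582),(538,327)),btn=((560,190),(274,77)),blue=((178,514),(452,402)),bluemid=((160,525),(458,416)),red=((493,560),(568,186)),vialcap=((264,97),(125,170)),cBR=((550,712),(482,533)),cTL=((183,67),(42,320)),cBL=((45,588),None),cTR=((660,175),None),rackred=(None,None))
for k,(t,s) in P.items():
    if t and s: p,r=tri(T(*t),S(*s)); print(k,p.round(1),np.round(r,1))
    if t: print('   z55',onz(*T(*t),57).round(1))
E
```

```text
window [525.9  31.9  64.8] [0.2 0.2]
   z55 [527.   32.2  57. ]
post [458.   49.   90.9] [0.8 0.8]
   z55 [460.5  51.1  57. ]
tip [446.2  52.1  57.2] [0.3 0.3]
   z55 [445.9  52.1  57. ]
btn [612.6 -52.5  71.5] [0. 0.]
   z55 [616.  -52.9  57. ]
blue [472.8 102.6  54.7] [0. 0.]
   z55 [472.5 102.4  57. ]
bluemid [468.  109.7  55.8] [0.2 0.2]
   z55 [467.7 109.6  57. ]
red [454.4 -29.1  67.1] [2.3 2.3]
   z55 [457.7 -29.1  57. ]
vialcap [637.2  70.2 116.3] [0.4 0.4]
   z55 [652.8  75.1  57. ]
cBR [ 445.7  -62.6 -314.2] [35.2 35.2]
   z55 [396.3 -54.4  57. ]
cTL [668.9 112.   45.1] [0.6 0.6]
   z55 [665.  110.5  57. ]
   z55 [440.2 155.6  57. ]
   z55 [624.  -95.4  57. ]
```

Blue is the target. The measured points agree with the given sizes: post radius 70, tip radius 82, blue mark radius 88 at about -41°. Next I move above the lever with the fingers shut and look with the wrist camera.

Call:
jog_arm(
  increments=[
    [0,-0.026,0.0235,0,-1],
    [0,-0.026,0.0235,0,-1],
    [0,-0.026,0.0235,0,-1],
    [0,-0.026,0.0235,0,-1],
    [0,-0.026,0.0235,0,-1],
    [0,-0.026,0.0235,0,-1],
    [0,-0.026,0.0235,0,-1],
    [0,-0.026,0.0235,0,-1],
    [0,-0.026,0.0235,0,-1],
    [0,-0.026,0.0235,0,-1],
    [0,-0.026,0.0235,0,-1],
    [0,-0.026,0.0235,0,-1],
    [0,-0.026,0.0235,0,-1],
    [0,-0.026,0.0235,0,-1],
    [0,-0.026,0.0235,0,-1],
    [0,-0.026,0.0235,0,-1],
    [0,-0.026,0.0235,0,-1],
    [0,-0.026,0.0235,0,-1],
    [0,0,0,0,-1],
  ],
)

```text
time: 1.73
eef_pos: [458.2, -38.1, 220.2]
tool_rot: [0.696, 0.131, 0.694, -0.132]
ft_force: [-0.1, -0.7, 0.4]
finger_gap: 0.2
```

```bash
python3 - <<'E'
from h import *
s,d=snap('wrist','w1')
print(s['time'],s['eef_pos'],quatR(s['tool_rot']).round(3),s['finger_gap'],s['ft_force'],np.round(s['joint_positions'],2))
E
```

```text
1.7333 [458.23394874 -38.07723951 220.15823982] [[ 0.002  0.366  0.931]
 [-0.001  0.931 -0.365]
 [-1.    -0.     0.003]] 0.18056403773735347 [-0.06308998 -0.70794262  0.40922693] [-0.11  0.18  1.99 -0.    0.97 -1.3 ]
```

View pics/w1.png

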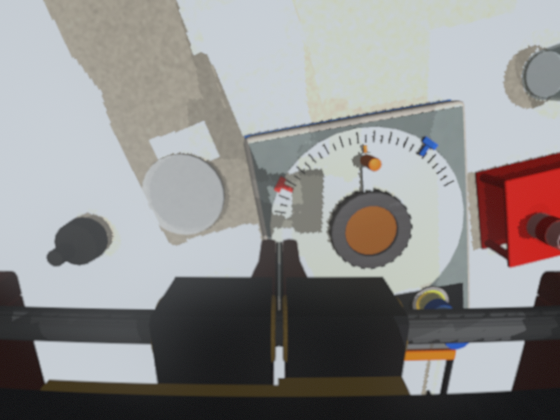

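```bash
python3 - <<'E'
from h import *
crop('w1',265,110,475,275,3.7,'w1c')
E
```

```text
(no output)
```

View pics/w1c.png

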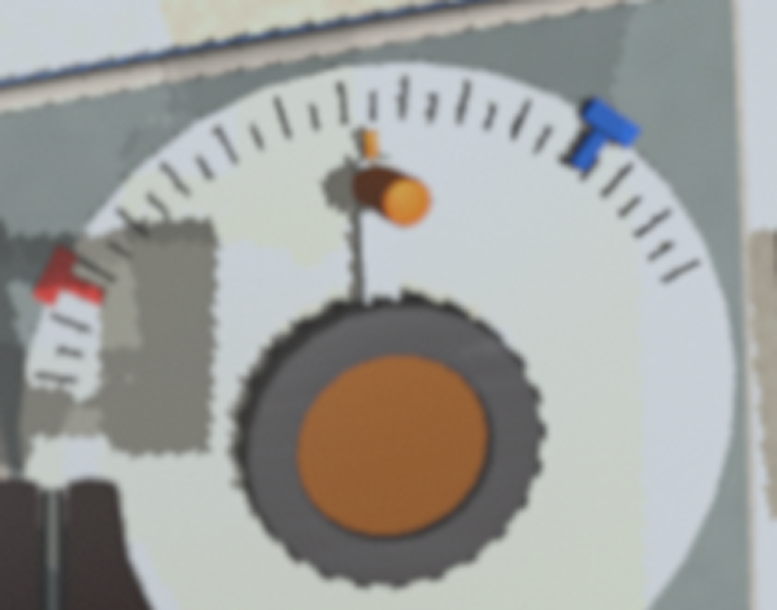

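```bash
cat >> h.py <<'E'
def W(x,y,f='w1',u0=265,v0=110,s=3.7): return (f,u0+(x+.5)/s-.5,v0+(y+.5)/s-.5)
E
python3 - <<'E'
from h import *
win,_=tri(T(352,390),S(385,243),W(393,444)); print('win',win,_)
post,r=tri(T(300,547),S(519,268),W(407,201)); print('post',post,r)
for n,a,z in [('win',(393,444),70),('post',(407,201),95),('tip',(370,132),61.5),('tipbase',(370,155),61.5),('blueIn',(580,163),59),('blueHead',(611,122),60),('scaletop',(402,62),55.5),('scaleR',(733,370),55.5),('redIn',(95,295),60),('redhead',(58,270),60)]:
    p=onz(*W(*a),z); v=(p-win)[:2]; print(n,p.round(1),np.hypot(*v).round(1),np.degrees(np.arctan2(v[1],v[0])).round(1))
p,r=tri(T(296,582),S(538,327),W(370,140));print(p,r)
p,r=tri(T(178,514),S(452,402),W(580,163));print(p,r)
E
```

```text
win [525.92020897  32.94707217  66.77652959] [np.float64(1.2823466041524003), np.float64(0.44460909600797605), np.float64(1.183986109935498)]
post [458.16715962  50.06945869  92.79443575] [np.float64(1.684170090854928), np.float64(0.5127974615713639), np.float64(1.2674603633689765)]
win [525.3  33.4  70. ] 0.8 139.0
post [458.5  50.6  95. ] 69.7 165.3
tip [446.   54.3  61.5] 82.7 165.1
tipbase [451.6  52.5  61.5] 76.9 165.3
blueIn [473.9 104.2  59. ] 88.2 126.1
blueHead [466.3 114.3  60. ] 100.8 126.2
scaletop [432.9  68.7  55.5] 99.6 158.9
scaleR [546.1 131.3  55.5] 100.4 78.4
redIn [460.6 -26.7  60. ] 88.5 -137.6
redhead [450.7 -33.4  60. ] 100.3 -138.6
[446.78258326  53.11529764  59.25656052] [np.float64(1.5649407983735688), np.float64(0.6137123694795761), np.float64(1.7687975973551064)]
[473.06772032 103.67260134  57.303663  ] [np.float64(1.4586576411804972), np.float64(0.8301674760883999), np.float64(1.5526623675633215)]
```

Call:
jog_arm(
  increments=[
    [0,0.0254,-0.0143,0,-1],
    [0,0.0254,-0.0143,0,-1],
    [0,0,0,-7,-1],
    [0.03,0,0,0,-1],
    [0.03,0,0,0,-1],
    [0.03,0,0,0,-1],
    [0,0,0,0,-1],
  ],
)

```text
time: 2.37
eef_pos: [447.5, 28.1, 128.5]
tool_rot: [0.703, 0.089, 0.7, -0.087]
ft_force: [-0.1, -0.4, -0.2]
finger_gap: 0.8
```

```bash
cat > st.py <<'E'
from h import *
import sys
s=arm.observe();R=quatR(s['tool_rot']);p=s['eef_pos']
print('t',round(s['time'],2),'p',np.round(p,1),'ydir',np.degrees(np.arctan2(R[1,1],R[0,1])).round(1),'xaxis',R[:,0].round(3),'F',np.round(s['ft_force'],1))
if len(sys.argv)>1:
    g=np.array(eval(sys.argv[1]),float); print('tool delta',(R.T@(g-p)).round(1))
E
python3 st.py '[450,19.6,74]'
```

```text
t 2.37 p [447.5  28.1 128.5] ydir 75.7 xaxis [ 0.004  0.002 -1.   ] F [-0.1 -0.4 -0.2]
tool delta [54.5 -7.8  4.3]
```

Call:
jog_arm(
  increments=[
    [0,-0.0078,0.0043,0,-1],
    [0,0,0,0,-1],
    [0.02,0,0,0,-1],
    [0.02,0,0,0,-1],
    [0.012,0,0,0,-1],
    [0,0,0,0,-1],
  ],
)

```text
time: 2.87
eef_pos: [454.2, 20.4, 82.2]
tool_rot: [0.706, 0.089, 0.697, -0.086]
ft_force: [-0.6, -0.6, 0.9]
finger_gap: 0.5
```

```bash
python3 st.py '[450,19.6,74]'; python3 - <<'E'
from h import *
snap('wrist','w2');snap('side','sd2')
crop('sd2',205,185,385,325,4,'sd2c')
E
```

```text
t 2.87 p [454.2  20.4  82.2] ydir 75.8 xaxis [ 0.013  0.002 -1.   ] F [-0.6 -0.6  0.9]
tool delta [ 8.1 -1.9 -4. ]
```

View pics/w2.png

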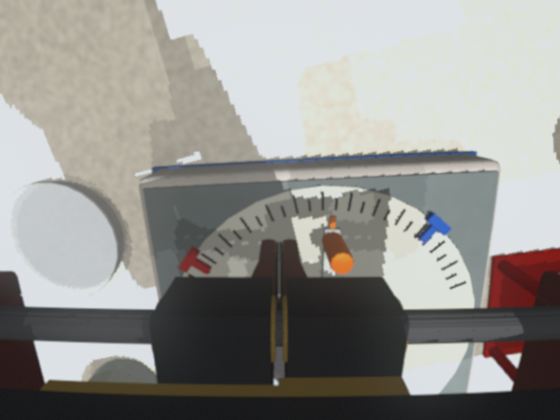

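View pics/sd2c.png

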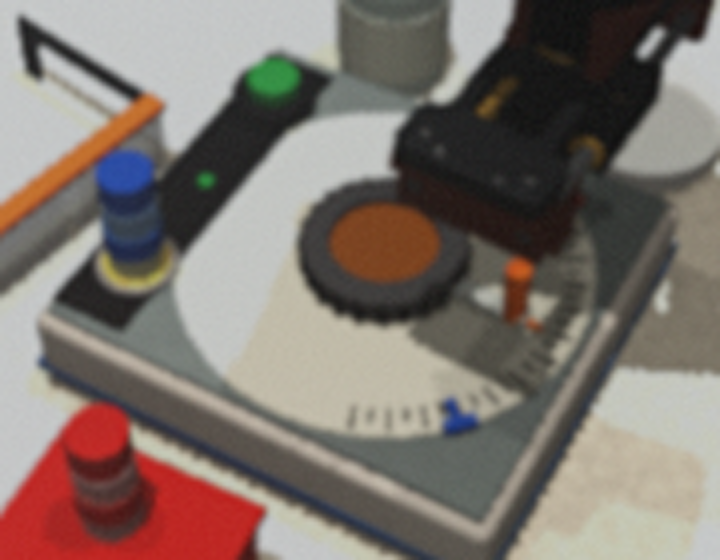

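```bash
python3 - <<'E'
from h import *
s,d=load('sd2');R=quatR(s['tool_rot']);p=np.array(s['eef_pos'])
im=cv2.imread('pics/sd2c.png')
for b in [-20,-19,-61-19,-0]:
  for z in (-10,0,10):
    for y in (-13,13):
      u,v=proj('sd2',p+R@np.array([b,y,z])); q=((u-205+.5)*4-.5,(v-185+.5)*4-.5); cv2.circle(im,(int(q[0]),int(q[1])),4,(0,255,0) if b==0 else (0,255,255),-1)
cv2.imwrite('pics/sd2d.png',im)
E
```

```text
(no output)
```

View pics/sd2d.png

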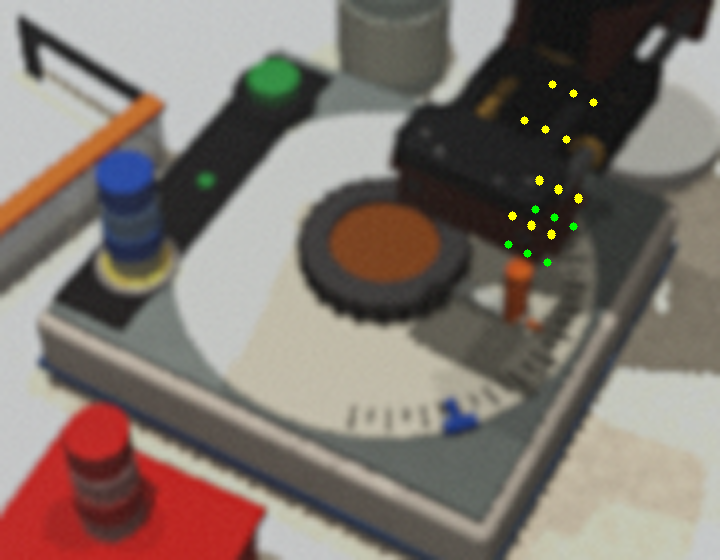

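Call:
jog_arm(
  increments=[
    [0.008,0,-0.004,0,-1],
    [0,0,0,0,-1],
    [0,0,0,0,-1],
  ],
)

```text
time: 3.22
eef_pos: [453.6, 21.4, 78.4]
tool_rot: [0.709, 0.09, 0.694, -0.086]
ft_force: [0.4, -0.4, -0.4]
finger_gap: 0.3
```

```bash
python3 st.py '[450,19.6,74]'
```

```text
t 3.22 p [453.6  21.4  78.4] ydir 75.7 xaxis [ 0.021  0.003 -1.   ] F [ 0.4 -0.4 -0.4]
tool delta [ 4.3 -2.7 -3.1]
```

Call:
jog_arm(
  increments=[
    [0.001,0.0026,-0.0014,2,-1],
    [0.001,0.0026,-0.0014,2,-1],
    [0.001,0.0026,-0.0012,2,-1],
    [0,0.0026,-0.0012,2,-1],
    [0,0.0026,-0.0012,2,-1],
    [0,0.0026,-0.0012,2,-1],
    [0,0.0026,-0.0012,2,-1],
  ],
)

```text
time: 3.8
eef_pos: [453.0, 41.8, 78.9]
tool_rot: [0.693, 0.179, 0.676, -0.173]
ft_force: [-0.0, -1.8, -0.7]
finger_gap: 0.9
```

```bash
cat >> st.py <<'E'
v=np.array(p[:2])-[525.7,33]; print('TCP about axis r %.1f ang %.1f'%(np.hypot(*v),np.degrees(np.arctan2(v[1],v[0]))%360))
E
python3 st.py; python3 -c "
from h import *
snap('wrist','w3')"
```

```text
t 3.8 p [453.   41.8  78.9] ydir 61.1 xaxis [ 0.026  0.002 -1.   ] F [-0.  -1.8 -0.7]
TCP about axis r 73.2 ang 173.1
```

View pics/w3.png

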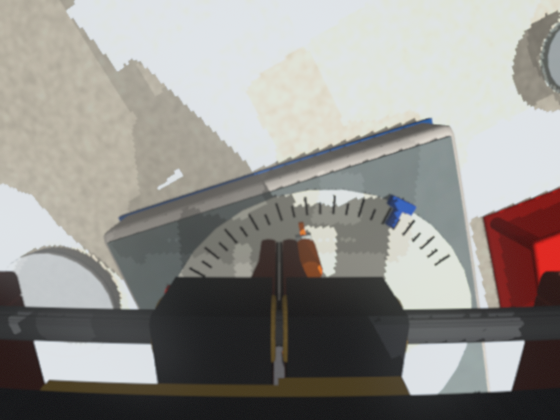

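```bash
cat >> h.py <<'E'
def ang(f,u,v,z,ax=(525.7,33)):
    p=onz(f,u,v,z); w=p[:2]-np.array(ax); return p.round(1),np.hypot(*w).round(1),(np.degrees(np.arctan2(w[1],w[0]))%360).round(1)
E
python3 - <<'E'
from h import *
print(ang('w3',301.5,225,61.5),ang('w3',302,233,61.5),'blue',ang('w3',390,222,59),ang('w3',401,204,60))
crop('w3',240,170,440,310,4,'w3c')
E
```

```text
(array([448.5,  59.3,  61.5]), np.float64(81.6), np.float64(161.2)) (array([452.9,  57.3,  61.5]), np.float64(76.8), np.float64(161.5)) blue (array([472.6, 104.4,  59. ]), np.float64(89.0), np.float64(126.6)) (array([465.3, 114. ,  60. ]), np.float64(101.0), np.float64(126.7))
```

View pics/w3c.png

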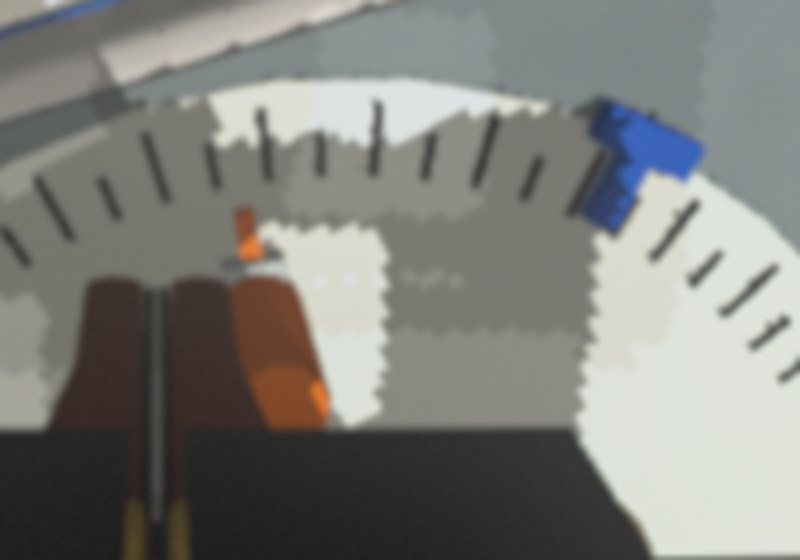

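Call:
jog_arm(
  increments=[
    [0.0002,0.0024,-0.00095,2,-1],
    [0.0002,0.0024,-0.00095,2,-1],
    [0.0002,0.0024,-0.00095,2,-1],
    [0.0002,0.0024,-0.00095,2,-1],
    [0.0002,0.0024,-0.00095,2,-1],
    [0.0002,0.0024,-0.00095,2,-1],
    [0.0002,0.0024,-0.00095,2,-1],
    [0.0002,0.0024,-0.00095,2,-1],
    [0.0002,0.0024,-0.00095,2,-1],
    [0.0002,0.0024,-0.00095,2,-1],
    [0.0002,0.0024,-0.00095,2,-1],
    [0,0.001,-0.0004,1,-1],
  ],
)

```text
time: 4.85
eef_pos: [460.4, 68.8, 80.2]
tool_rot: [0.642, 0.316, 0.627, -0.309]
ft_force: [-1.3, -0.8, -0.6]
finger_gap: 0.5
```

```bash
python3 st.py; python3 -c "
from h import *
snap('wrist','w4')
crop('w4',200,130,440,310,3.3,'w4c')"
```

```text
t 4.85 p [460.4  68.8  80.2] ydir 37.6 xaxis [ 0.024 -0.    -1.   ] F [-1.3 -0.8 -0.6]
TCP about axis r 74.5 ang 151.2
```

View pics/w4c.png

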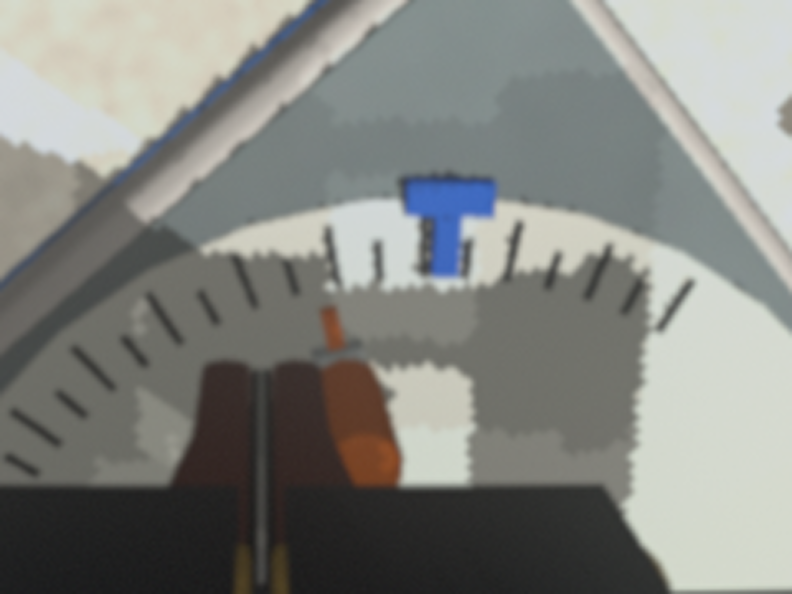

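```bash
python3 - <<'E'
from h import *
f=lambda x,y,z: ang(*W(x,y,'w4',200,130,3.3),z)
print(f(329,308,61.5),f(337,346,61.5),'blue',f(446,276,59),f(449,198,60),'ticks',[f(x,y,55.5)[2] for x,y in [(290,278),(334,257),(379,262),(425,248),(468,258),(513,250)]])
E
```

```text
(array([462. ,  86.9,  61.5]), np.float64(83.4), np.float64(139.8)) (array([467.4,  82.3,  61.5]), np.float64(76.3), np.float64(139.8)) blue (array([475.2, 103.1,  59. ]), np.float64(86.5), np.float64(125.8)) (array([466.3, 114.1,  60. ]), np.float64(100.5), np.float64(126.2)) ticks [np.float64(143.4), np.float64(138.1), np.float64(133.1), np.float64(127.9), np.float64(123.0), np.float64(118.1)]
```

Call:
jog_arm(
  increments=[
    [0.0003,0.0025,-0.0008,2,-1],
    [0.0003,0.0025,-0.0008,2,-1],
    [0.0003,0.0025,-0.0008,2,-1],
    [0.0003,0.0025,-0.0008,2,-1],
    [0.0003,0.0025,-0.0008,2,-1],
    [0,0.0005,-0.0002,0.5,-1],
  ],
)

```text
time: 5.4
eef_pos: [467.0, 79.1, 79.9]
tool_rot: [0.609, 0.373, 0.597, -0.366]
ft_force: [-0.1, -1.3, -0.1]
finger_gap: 0.5
```

```bash
python3 st.py; python3 -c "
from h import *
snap('wrist','w5')
crop('w5',200,130,440,310,3.3,'w5c')"
```

```text
t 5.4 p [467.   79.1  79.9] ydir 27.0 xaxis [ 0.02 -0.   -1.  ] F [-0.1 -1.3 -0.1]
TCP about axis r 74.7 ang 141.9
```

View pics/w5c.png

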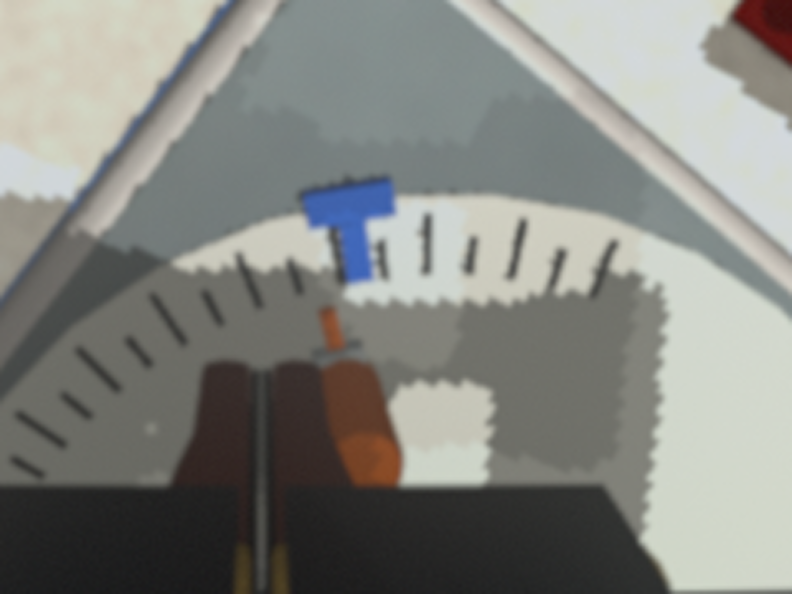

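```bash
python3 - <<'E'
from h import *
f=lambda x,y,z: ang(*W(x,y,'w5',200,130,3.3),z)
print(f(327,309,61.5),f(337,346,61.5),'blue',f(358,281,59),f(348,206,60),'ticks',[f(x,y,55.5)[2] for x,y in [(250,282),(296,276),(338,257),(383,260),(428,243)]])
E
```

```text
(array([471.5,  96.5,  61.5]), np.float64(83.4), np.float64(130.5)) (array([476.3,  91.3,  61.5]), np.float64(76.4), np.float64(130.3)) blue (array([474.5, 102.7,  59. ]), np.float64(86.5), np.float64(126.3)) (array([466.5, 113.8,  60. ]), np.float64(100.1), np.float64(126.3)) ticks [np.float64(138.1), np.float64(133.0), np.float64(128.0), np.float64(123.0), np.float64(118.0)]
```

Call:
jog_arm(
  increments=[
    [0.0003,0.0018,-0.0006,1.5,-1],
    [0.0003,0.0018,-0.0006,1.5,-1],
    [0,0.0013,-0.0004,1,-1],
    [0,0.0003,0,0,-1],
  ],
)

```text
time: 5.78
eef_pos: [469.7, 82.4, 79.6]
tool_rot: [0.596, 0.393, 0.585, -0.386]
ft_force: [-0.7, 0.5, -0.5]
finger_gap: 0.8
```

```bash
python3 st.py; python3 -c "
from h import *
snap('wrist','w6')
crop('w6',200,130,440,310,3.3,'w6c')"
```

```text
t 5.78 p [469.7  82.4  79.6] ydir 23.2 xaxis [ 0.019 -0.001 -1.   ] F [-0.7  0.5 -0.5]
TCP about axis r 74.7 ang 138.6
```

View pics/w6c.png

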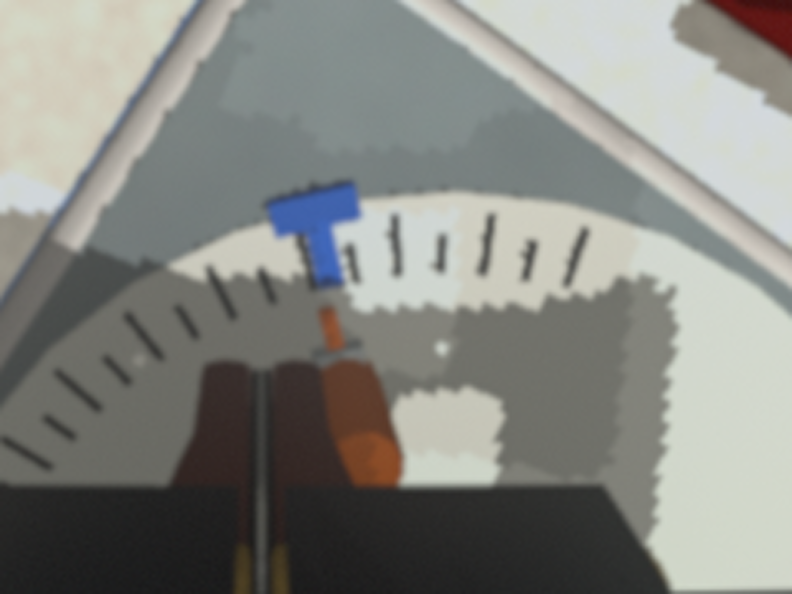

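```bash
python3 - <<'E'
from h import *
f=lambda x,y,z: ang(*W(x,y,'w6',200,130,3.3),z)
print(f(327,309,61.5),f(336,346,61.5),'blue',f(328,284,59),f(314,212,60))
E
```

```text
(array([475.3,  99.5,  61.5]), np.float64(83.5), np.float64(127.1)) (array([479.5,  94. ,  61.5]), np.float64(76.5), np.float64(127.1)) blue (array([474.1, 103.1,  59. ]), np.float64(87.0), np.float64(126.4)) (array([466.6, 113.9,  60. ]), np.float64(100.2), np.float64(126.1))
```

Only about 0.9° remains. I give it one small nudge, back off, and then look with the lever clear.

Call:
jog_arm(
  increments=[
    [0,0.001,-0.0003,0.7,-1],
    [0,0,0,0,-1],
    [0,-0.01,0,0,-1],
    [0,-0.012,0,0,-1],
    [-0.01,-0.003,0,0,-1],
    [-0.03,0,0,0,-1],
    [-0.03,0,0,0,-1],
    [-0.02,0,0,0,-1],
  ],
)

```text
time: 6.5
eef_pos: [438.7, 71.2, 169.5]
tool_rot: [0.592, 0.393, 0.585, -0.391]
ft_force: [0.3, 0.7, 0.0]
finger_gap: 0.3
```

```bash
python3 st.py '[612,-52.5,110]'; python3 -c "
from h import *
snap('wrist','w7')
crop('w7',220,80,460,260,3.3,'w7c')"
```

```text
t 6.5 p [438.7  71.2 169.5] ydir 22.6 xaxis [ 0.01  -0.002 -1.   ] F [0.3 0.7 0. ]
tool delta [ 61.4 111.8 180.6]
TCP about axis r 95.0 ang 156.3
```

View pics/w7.png

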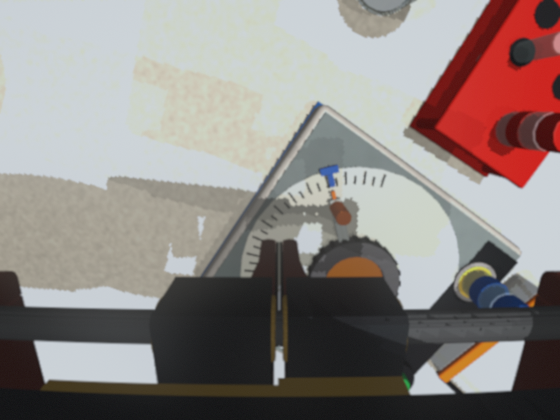

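View pics/w7c.png

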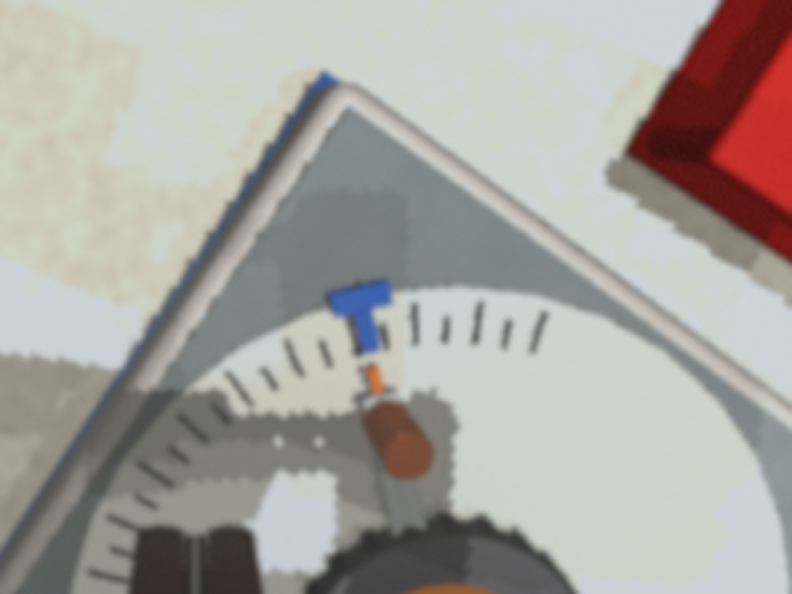

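```bash
python3 - <<'E'
from h import *
f=lambda x,y,z: ang(*W(x,y,'w7',220,80,3.3),z)
print(f(372,366,61.5),f(377,391,61.5),'blue',f(371,350,59),f(361,300,60))
print('bottle',onz('top0',339,216,130))
print(np.round(arm.observe()['joint_positions'],2))
E
```

```text
(array([476. , 100.1,  61.5]), np.float64(83.4), np.float64(126.5)) (array([479.9,  94.7,  61.5]), np.float64(76.8), np.float64(126.6)) blue (array([474.7, 103.3,  59. ]), np.float64(86.9), np.float64(126.0)) (array([466.8, 113.9,  60. ]), np.float64(100.1), np.float64(126.0))
bottle [ 574.96163183 -155.07024139  130.        ]
[ 0.14  0.23  2.06 -0.    0.83 -0.26]
```

Call:
jog_arm(
  increments=[
    [0,0.014,0.0226,0,-1],
    [0,0.014,0.0226,0,-1],
    [0,0.014,0.0226,0,-1],
    [0,0.014,0.0226,0,-1],
    [0,0.014,0.0226,0,-1],
    [0,0.014,0.0226,0,-1],
    [0,0.014,0.0226,0,-1],
    [0,0.009,0.015,0,-1],
    [0,0,0,0,-1],
  ],
)

```text
time: 7.3
eef_pos: [610.2, -54.3, 184.4]
tool_rot: [0.597, 0.396, 0.58, -0.386]
ft_force: [-0.2, -0.1, -0.2]
finger_gap: 0.2
```

```bash
python3 st.py '[612.5,-52.5,80]'; python3 -c "
from h import *
snap('wrist','w8');snap('top','t8');snap('side','sd8')
crop('t8',175,165,315,310,4,'t8c')
crop('sd8',205,185,385,325,4,'sd8c')"
```

```text
t 7.3 p [610.2 -54.3 184.4] ydir 22.8 xaxis [ 0.028 -0.001 -1.   ] F [-0.2 -0.1 -0.2]
tool delta [104.5   0.2  -2. ]
TCP about axis r 121.4 ang 314.1
```

View pics/w8.png

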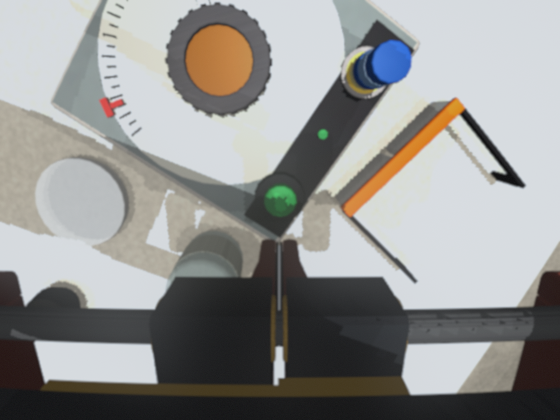

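View pics/sd8c.png

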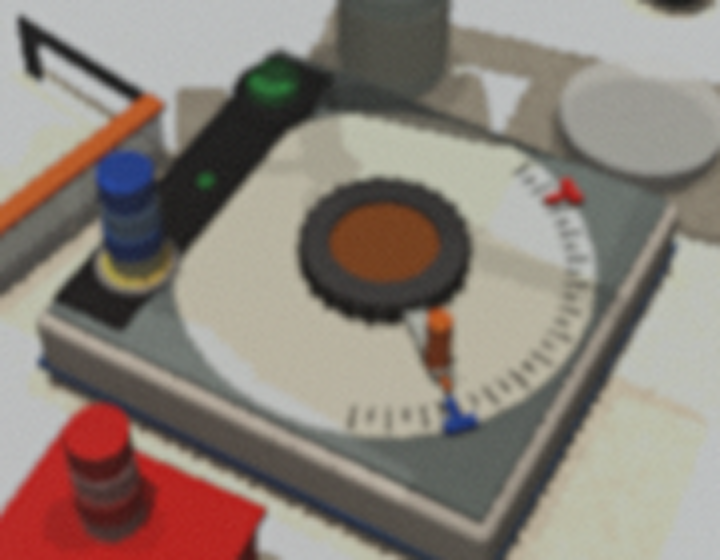

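```bash
python3 - <<'E'
from h import *
p,r=tri(T(560,190),S(274,77),('w8',281,199));print(p,r, onz('w8',281,199,71))
for z in(60,70): print(z, [onz('w8',281,v,z).round(1) for v in (186,217)])
E
```

```text
[612.85978131 -51.17984467  71.86615725] [np.float64(1.3113101535646903), np.float64(0.8668141306977581), np.float64(2.060820679616731)] [613.82182059 -49.47185948  71.        ]
60 [array([610.7, -41.2,  60. ]), array([621.7, -67.2,  60. ])]
70 [array([609.6, -39.3,  70. ]), array([620.2, -64.4,  70. ])]
```

Call:
jog_arm(
  increments=[
    [0.02,0.001,-0.0024,0,-1],
    [0.025,0,0,0,-1],
    [0.025,0,0,0,-1],
    [0.015,0,0,0,-1],
    [0.006,0,0,0,-1],
    [0,0,0,0,-1],
  ],
)

```text
time: 7.95
eef_pos: [602.8, -44.4, 92.3]
tool_rot: [0.597, 0.394, 0.583, -0.385]
ft_force: [-0.4, 0.6, 0.2]
finger_gap: 0.4
```

```bash
python3 st.py '[613,-51,71.5]'; python3 -c "
from h import *
snap('wrist','w9');snap('side','sd9')
crop('sd9',205,150,385,290,4,'sd9c')"
```

```text
t 7.95 p [602.8 -44.4  92.3] ydir 23.1 xaxis [ 0.024  0.    -1.   ] F [-0.4  0.6  0.2]
tool delta [21.1  6.3  9.9]
TCP about axis r 109.3 ang 314.9
```

View pics/w9.png

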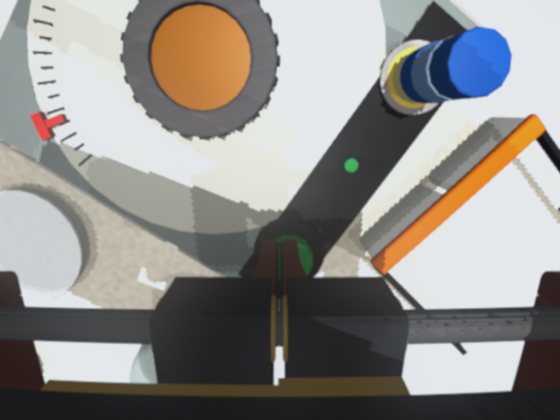

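View pics/sd9c.png

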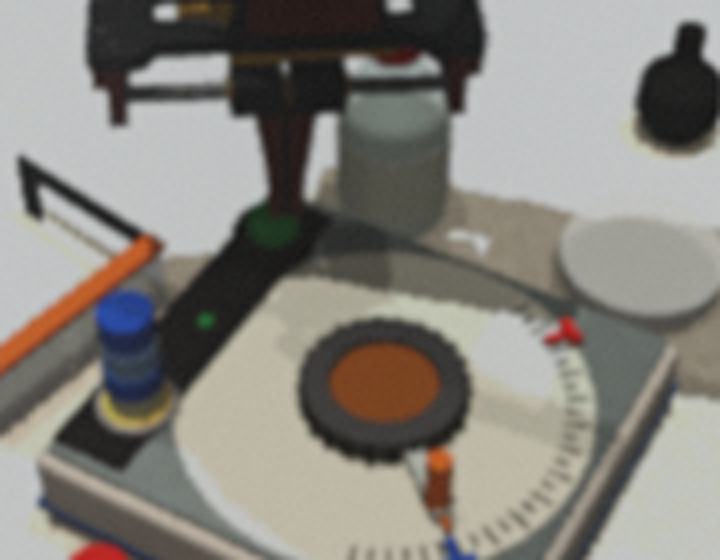

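Call:
jog_arm(
  increments=[
    [0,0.0063,0.0099,0,-1],
    [0,0,0,0,-1],
    [0.006,0,0.001,0,-1],
    [0.004,0,0.001,0,-1],
    [0,0,0,0,-1],
  ],
)

```text
time: 8.47
eef_pos: [619.3, -54.2, 88.6]
tool_rot: [0.601, 0.396, 0.579, -0.383]
ft_force: [-0.4, -0.1, 0.1]
finger_gap: 0.4
```

```bash
python3 st.py '[613,-51,71.5]'
```

```text
t 8.47 p [619.3 -54.2  88.6] ydir 23.1 xaxis [ 0.035 -0.001 -0.999] F [-0.4 -0.1  0.1]
tool delta [16.9 -5.1 -5.7]
TCP about axis r 127.9 ang 317.0
```

Call:
jog_arm(
  increments=[
    [0.003,-0.0035,-0.004,0,-1],
    [0.003,0,0,0,-1],
    [0.003,0,0,0,-1],
    [0,0,0,0,-1],
  ],
)

```text
time: 8.8
eef_pos: [613.9, -51.9, 78.3]
tool_rot: [0.6, 0.396, 0.58, -0.383]
ft_force: [-0.3, -1.4, 0.7]
finger_gap: 0.6
```

```bash
python3 st.py '[613,-51,71.5]'
```

```text
t 8.8 p [613.9 -51.9  78.3] ydir 23.1 xaxis [ 0.035 -0.001 -0.999] F [-0.3 -1.4  0.7]
tool delta [ 6.8 -0.7 -1.2]
TCP about axis r 122.4 ang 316.1
```

Call:
jog_arm(
  increments=[
    [0.003,0,0,0,-1],
    [0.003,0,0,0,-1],
    [0.003,0,0,0,-1],
    [0.002,0,0,0,-1],
  ],
)

```text
time: 9.13
eef_pos: [614.4, -51.9, 70.8]
tool_rot: [0.6, 0.396, 0.58, -0.383]
ft_force: [-12.1, 0.9, 32.6]
finger_gap: 0.5
```

```bash
python3 st.py '[613,-51,65]'
```

```text
t 9.13 p [614.4 -51.9  70.8] ydir 23.1 xaxis [ 0.034 -0.001 -0.999] F [-12.1   0.9  32.6]
tool delta [ 5.7 -1.2 -1.4]
TCP about axis r 122.8 ang 316.3
```

Call:
jog_arm(
  increments=[
    [-0.004,0,0,0,-1],
    [-0.01,0,0,0,-1],
    [-0.02,0,0,0,-1],
    [-0.03,0,0,0,-1],
    [-0.035,0,0,0,-1],
    [0,0,0,0,-1],
  ],
)

```text
time: 9.63
eef_pos: [610.3, -51.6, 173.5]
tool_rot: [0.599, 0.396, 0.581, -0.384]
ft_force: [1.0, 0.3, 0.4]
finger_gap: 0.2
```

```bash
python3 st.py; python3 -c "
from h import *
snap('wrist','w10');snap('side','sd10');snap('top','t10')
crop('w10',130,0,440,240,2.5,'w10c')
crop('t10',175,165,315,310,4,'t10c')
crop('sd10',205,185,385,325,4,'sd10c')
a=load('sd8')[1]['image'].astype(int);b=load('sd10')[1]['image'].astype(int)
print(np.abs(a-b)[185:325,205:385].max(2).mean())"
```

```text
t 9.63 p [610.3 -51.6 173.5] ydir 23.1 xaxis [ 0.031 -0.    -1.   ] F [1.  0.3 0.4]
TCP about axis r 119.6 ang 315.0
3.0319444444444446
```

View pics/w10c.png

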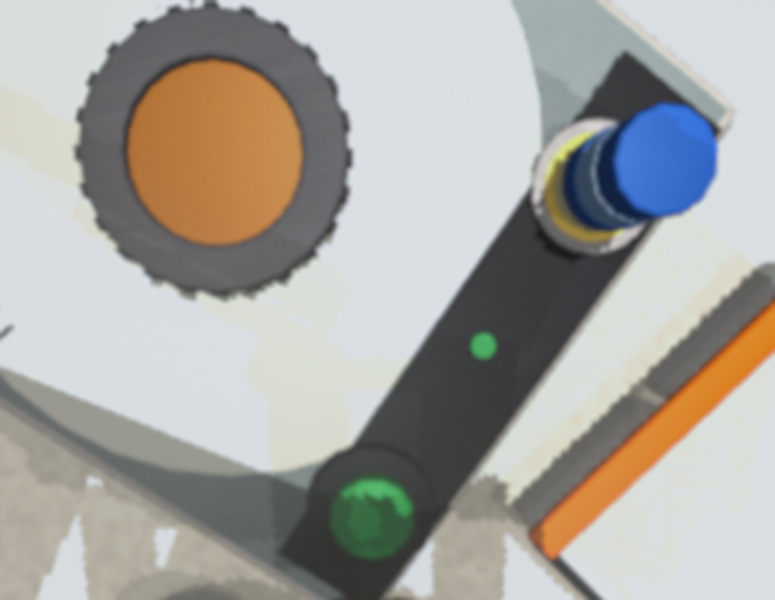

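View pics/sd10c.png

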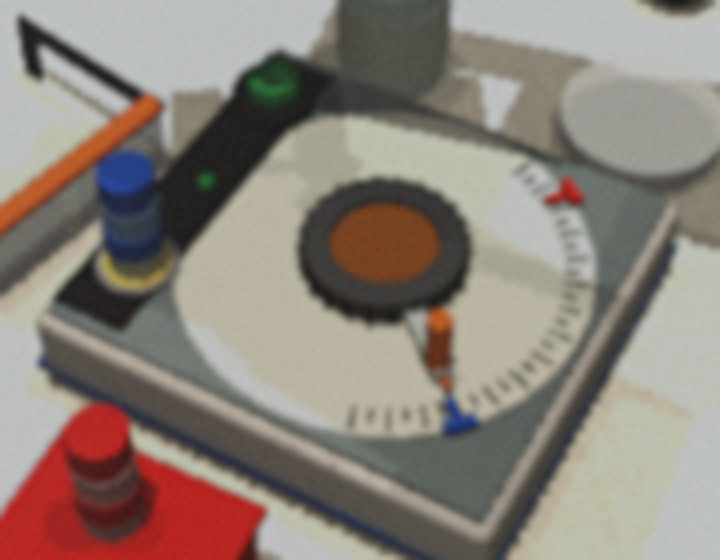

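The lever is still aligned and the button is up. The 32 N suggests the button reached its stop. To check that the fingertips weren't resting on the collar instead, I press again slowly and log force against depth.

```bash
python3 - <<'E'
from h import *
f=lambda x,y,z: onz(*W(x,y,'w10',130,0,2.5),z).round(1)
for z in (70,75,78): print('btn',z,f(372,518,z), 'edges',f(330,518,z),f(413,518,z), np.linalg.norm(f(330,518,z)-f(413,518,z)))
for z in (55,60,65,70,75): print('collar',z,f(372,504,z),np.linalg.norm(f(308,505,z)-f(434,505,z)))
E
python3 st.py '[613,-51,82]'
```

```text
btn 70 [613.7 -51.4  70. ] edges [601.  -56.7  70. ] [626.1 -46.2  70. ] 27.207719492820438
btn 75 [613.  -50.2  75. ] edges [600.6 -55.4  75. ] [625.2 -45.1  75. ] 26.66927070618919
btn 78 [612.6 -49.4  78. ] edges [600.3 -54.6  78. ] [624.6 -44.4  78. ] 26.35393708727414
collar 55 [613.8 -50.5  55. ] 43.477005416656766
collar 60 [613.2 -49.4  60. ] 42.754181082088415
collar 65 [612.5 -48.2  65. ] 41.953903274904036
collar 70 [611.8 -47.   70. ] 41.19235365938683
collar 75 [611.2 -45.9  75. ] 40.43080508721049
t 9.78 p [606.7 -51.2 167.3] ydir 23.1 xaxis [ 0.023  0.001 -1.   ] F [-0.6 -0.1  0.2]
tool delta [85.4  4.1  1.6]
TCP about axis r 116.8 ang 313.9
```

Call:
jog_arm(
  increments=[
    [0.025,0.002,0.001,0,-1],
    [0.025,0.001,0,0,-1],
    [0.02,0.0005,0,0,-1],
    [0,0,0,0,-1],
  ],
)

```text
time: 10.12
eef_pos: [610.1, -50.5, 91.7]
tool_rot: [0.596, 0.394, 0.585, -0.386]
ft_force: [-1.3, 0.2, 0.4]
finger_gap: 0.4
```

```bash
python3 st.py '[613,-51,78]'
```

```text
t 10.12 p [610.1 -50.5  91.7] ydir 23.1 xaxis [ 0.019  0.001 -1.   ] F [-1.3  0.2  0.4]
tool delta [13.7  2.2  1.5]
TCP about axis r 118.7 ang 315.3
```

Call:
jog_arm(
  increments=[
    [0.006,0.0015,0.001,0,-1],
    [0.006,0,0,0,-1],
    [0,0,0,0,-1],
  ],
)

```text
time: 10.37
eef_pos: [610.6, -50.6, 76.5]
tool_rot: [0.594, 0.393, 0.586, -0.386]
ft_force: [-0.1, 0.0, 1.4]
finger_gap: 0.7
```

Call:
jog_arm(
  increments=[
    [0.001,0,0,0,-1],
  ],
)

```text
time: 10.45
eef_pos: [610.7, -50.7, 75.7]
tool_rot: [0.594, 0.393, 0.586, -0.386]
ft_force: [-1.2, -0.4, 3.0]
finger_gap: 0.6
```

Call:
jog_arm(
  increments=[
    [0.001,0,0,0,-1],
  ],
)

```text
time: 10.53
eef_pos: [610.8, -50.7, 75.2]
tool_rot: [0.594, 0.393, 0.586, -0.386]
ft_force: [-2.4, -0.4, 2.1]
finger_gap: 0.6
```

Call:
jog_arm(
  increments=[
    [0.001,0,0,0,-1],
  ],
)

```text
time: 10.62
eef_pos: [610.7, -50.6, 74.8]
tool_rot: [0.594, 0.393, 0.586, -0.386]
ft_force: [-2.0, -0.2, 2.8]
finger_gap: 0.3
```

Call:
jog_arm(
  increments=[
    [0.001,0,0,0,-1],
  ],
)

```text
time: 10.7
eef_pos: [610.7, -50.7, 74.4]
tool_rot: [0.594, 0.393, 0.586, -0.386]
ft_force: [-3.0, 1.2, 3.3]
finger_gap: 0.4
```

Call:
jog_arm(
  increments=[
    [0.001,0,0,0,-1],
  ],
)

```text
time: 10.78
eef_pos: [610.7, -50.7, 73.9]
tool_rot: [0.594, 0.393, 0.586, -0.386]
ft_force: [-1.7, 1.2, 3.2]
finger_gap: 0.3
```

Call:
jog_arm(
  increments=[
    [0.0015,0,0,0,-1],
    [0.0015,0,0,0,-1],
  ],
)

```text
time: 10.95
eef_pos: [610.8, -50.7, 71.7]
tool_rot: [0.594, 0.393, 0.586, -0.386]
ft_force: [-2.5, 0.5, 4.3]
finger_gap: 0.5
```

Call:
jog_arm(
  increments=[
    [0.0015,0,0,0,-1],
    [0.0015,0,0,0,-1],
  ],
)

```text
time: 11.12
eef_pos: [610.9, -50.7, 70.9]
tool_rot: [0.594, 0.393, 0.586, -0.386]
ft_force: [-10.3, 0.9, 25.1]
finger_gap: 0.5
```

Call:
jog_arm(
  increments=[
    [0.0015,0,0,0,-1],
    [0.0015,0,0,0,-1],
  ],
)

```text
time: 11.28
eef_pos: [610.9, -50.7, 71.1]
tool_rot: [0.594, 0.393, 0.586, -0.386]
ft_force: [-7.8, 0.5, 17.0]
finger_gap: 0.7
```

Call:
jog_arm(
  increments=[
    [0.0015,0,0,0,-1],
    [0.0015,0,0,0,-1],
  ],
)

```text
time: 11.45
eef_pos: [610.8, -50.7, 71.1]
tool_rot: [0.594, 0.393, 0.586, -0.386]
ft_force: [-6.9, 1.4, 17.5]
finger_gap: 0.6
```

The force shows contact at about z 77, a rise to ~4–5 N, and a hard stop at 71. That is the full 6 mm of travel. I retract straight up and check again.

Call:
jog_arm(
  increments=[
    [-0.004,0,0,0,-1],
    [-0.01,0,0,0,-1],
    [-0.02,0,0,0,-1],
    [-0.03,0,0,0,-1],
    [-0.035,0,0,0,-1],
    [-0.035,0,0,0,-1],
    [-0.02,0,0,0,-1],
    [0,0,0,0,-1],
  ],
)

```text
time: 12.12
eef_pos: [610.1, -51.1, 232.6]
tool_rot: [0.596, 0.394, 0.585, -0.386]
ft_force: [0.5, 0.4, 0.5]
finger_gap: 0.3
```

```bash
python3 st.py; python3 -c "
from h import *
snap('side','sd11');snap('top','t11');snap('wrist','w11')
crop('sd11',205,185,385,325,4,'sd11c')
cv2.imwrite('pics/pair.png',cv2.resize(np.hstack([load('sd11')[1]['image'],load('t11')[1]['image']]),(800,300)))"
```

```text
t 12.12 p [610.1 -51.1 232.6] ydir 23.1 xaxis [ 0.019  0.001 -1.   ] F [0.5 0.4 0.5]
TCP about axis r 119.2 ang 315.1
```

View pics/sd11c.png

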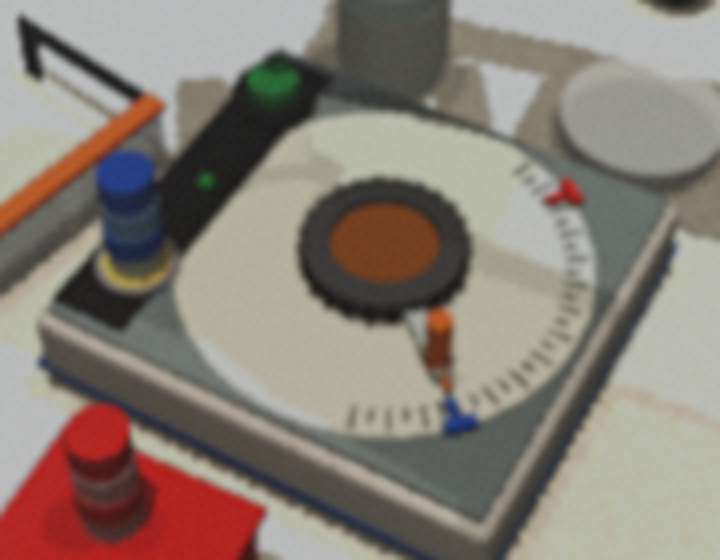

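View pics/pair.png

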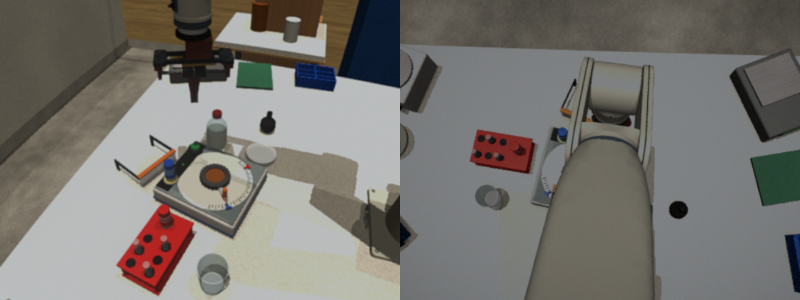

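The pointer (crop ~(447,383)) meets the blue marker stem, the button is up, and nothing else has moved. I hand the job in.

```bash
python3 -c "
from h import *
print(arm.sign_off())"
```

```text
the job is handed in; nothing more can be done
None
```

The blue vial was on the stage, so I pushed the orange lever about 39° clockwise with the shut fingertips, from one side only, until it met the blue marker. I then pressed the green read button fully and released it; the job is handed in.

- **Pointer:** after I backed the fingers off, the wrist camera put the pointer at 126.5° and the marker at 126.0°. That is about 0.5° apart, against 2.5° allowed. I did not re-measure it in numbers after the presses, but the side picture still shows it meeting the blue marker.
- **Button:** I pressed it twice. The first press rose to 32 N, more than the 5 N spring, so I repeated it slowly to rule out the fingertips resting on the button's collar. The second press showed contact at about 77 mm, roughly 4 N of spring force, and a hard stop at 71 mm: the full 6 mm of travel.
- **At the end:** the button is up again, the arm is 150 mm clear with no force on it, and in the side view the polarimeter, both vials, the markers and the other things look unmoved. The arm hid most of the polarimeter in the last top view.
- **Disagreement:** my height measurements came out 2 to 5 mm low against the heights given in the text. For the button I went by the contact force instead.

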